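# Dock the spare tablet cassette

### The arm

A 6-joint arm with a two-finger parallel gripper is mounted at the origin on a cart in front of the work surface, level with it; the furniture and walls round the work are solid. World frame = base frame: x ahead of the robot, y to its left, z up, the work surface at z = 0. Lengths are in m, angles in rad, forces in N, time in s.
With the tool pointing down it reaches from about 0.3 to 0.95 m from the base axis. Payload 3.1 kg.
Tool frame: the origin (TCP) lies on the centre line of the jaws, within the pads' length; the fingertips stand 25 mm ahead of it and the grasp point (between the pads) lies 6 mm ahead of it; z points along the fingers, y is the line along which they close (so a half turn about z gives the same grasp; the last joint's range is limited). The gripper opens to 85 mm and grips with 20 to 120 N. Pads are 22 mm wide; open, the fingers measure 114 mm over their backs; the gripper's body (76 mm by 85 mm) begins 54 mm behind the grasp point. The pads swing forward as they close: fully open they stand 13 mm farther back than shut.
Start: joints at [-1.349, 0.308, 1.634, -0, 1.2, -0.07], TCP at [0.18, -0.599, 0.256] pointing down, gripper open.
Joint ranges: [-3.06, 3.06], [-0.79, 1.96], [0.05, 2.63], [-1.19, 4.34], [0.05, 2.64], [-2.94, 2.94]. Speed limits (rad/s): [2.79, 2.79, 3.14, 3.14, 3.14, 3.14].

### API

Orientations are given as a unit quaternion [x, y, z, w].
In Python, from station import read_state, snapshot, camera_model, sign_off gives the robot as it stands.
- The arm moves only by the shell command python3 -m handwheel 'ROWS' [OPENING]. ROWS is JSON, one flat list of numbers, 4 for each row, row after row: the shift along the tool's x, y, z in m, then the turn about the tool's z in rad. A call has 1 to 10 rows; each row shifts and turns the commanded pose from where the row before left it, along the tool's axes as they then stand; what a row does not reach is not made up. A row lasts 1/8 s, in which the tool goes at most 62.5 mm and 10.7 degrees, less where a joint would pass 70% of its speed; a pose out of reach is approached as far as the arm can. A call is refused whole if a number of a shift passes 0.0625 or a number of a turn 0.188, either way. A call with a gripper value outside its range is refused whole. OPENING is the finger opening in m, from 0 to 0.0854, set as the call begins (- or left out, the last holds). The fingers move at their own pace and stop on an object; the grip force is fixed at half the most. Time passes only in rows, so rows that do not move let the fingers close. It gives the time, the measured TCP pose, the force, the opening and the grip force at its end, in the units of the state.
- read_state(): the state, without advancing time (a new reading comes with each control period).
- snapshot(name): name is "side" or "top" or "wrist"; returns (picture, depth): 384x512x3 uint8, blue, green, red; 384x512 float32, m along the optical axis (not along the pixel's ray), 0 where there is no reading.
- camera_model(name): a dict with "mtx" (3x3 intrinsics, pixels), "k1" (the pictures are not rectified: a ray, as slopes to the right and down, at radius r is drawn at 1 + k1 r^2 times it, then the intrinsics apply), "rvec" (rotation vector, rad) and "tvec" (3), from world to camera coordinates, as OpenCV has them. Camera axes: x right, y down, z forward; pixel columns grow to the right and rows downward; lengths in m; the calibration is good to about 2 mm. A picture is of the moment at which its call begins: read the wrist's pose just before it. camera_model takes no time and is no camera call; for the wrist camera it gives the pose at the moment of the call.
- sign_off(): hands the job in; it is judged then, once.
The state is a dict: "time_s": time; "qpos": joint angles; "joint_velocities": joint speeds; "effort": joint torques, N m; "ee_pos": TCP position; "eef_rot": TCP orientation; "force": force on the tool from outside, world axes, zero at the start; "moment": the same for the moment, N m; "gripper_width": finger opening in m; "gripper_force": force on a finger pad.
Only numpy, scipy, OpenCV 4.12 (cv2) and the standard library are available. Lean on these libraries where they do the work, as an engineer would, in place of code of your own. Each camera call takes 0.05 s, during which the arm holds its last target. There are 200 camera calls.

### The job

Load the spare tablet cassette into its bench dock, working with the fingertips only: push its open lid shut before any of it enters the dock, push the cassette along the worktop into the channel until it stands fully home against the stop under the hood, and then push the lock's thumb piece all the way across so that the bar closes behind it. Never pick the cassette up, and leave everything else on the worktop where it stands.

Things in the scene. Friction and masses are not known exactly. Their poses are not given: they have to be found in the camera images.
- cassette: small lavender-grey tablet cassette, a box with a hinged lid, loose on the worktop, 0.14 to 0.28 kg; 80 x 66 x 29 mm (x, y, z) with the lid shut. Origin: centre of its underside. x axis from the front (latch tab) to the rear wall (lid hinge); the rear enters the dock first. The box walls are 26 mm high, front at x = -34 mm, rear at +40 mm, sides at y = -33 and +33 mm.
- cassette_front (a point): middle of the cassette's front wall, outer face, 13 mm above its underside. With the lid shut, the lid's front edge (26 to 29 mm above the underside) stands 3 mm in front of this wall over the full width, and its latch tab, 20 mm wide, 6 mm in front of it, 20 to 29 mm above the underside.
- cassette_lid (a joint): lid angle, rad: 0 shut, 1.57 upright, 1.83 open limit. Hinge along y at cassette x = +40 mm, z = 28 mm; lid a plate 77 x 66 x 3 mm. The hinge is a little stiff and damped: a steep lid stays as left, below about 0.7 rad it may sink slowly. Pushed slowly (0.05 m/s) it needs under 2 N; faster, the cassette slides along.
- lid_edge (a point): middle of the lid's free edge, on its outer (when shut: upper) face
- dock: dock for one cassette, fixed on the worktop: light grey housing, 100 mm wide and 56 mm high, with a hood over the rear of the channel, and two low aluminium side guides. Origin: on the worktop, where the centre of the underside of a fully docked cassette lies. x axis: direction of pushing in; a docked cassette has the same axes. No floor: the cassette slides on the worktop.
- dock_stop (a point): middle of the stop face inside the dock that the cassette's rear wall meets, dock x = +41 mm. The hood's front is at dock x = -12 mm, its underside at z = 32 mm (3 mm over a shut lid), its top at z = 56 mm; the housing ends at x = +89 mm.
- dock_mouth (a point): middle of the channel's flared mouth, on the worktop, dock x = -92 mm. The guides are 20 mm high and 6 mm thick; from dock x = -64 mm inward their inner faces are at dock y = -35.5 and +35.5 mm, and from there they flare out to y = -51 and +51 mm at the mouth.
- dock_lock (a joint): travel of the lock across the channel, m: 0 open (channel free), 0.024 fully across. A steel bar 11.5 mm wide that slides along the dock's +y; its inner side is at dock x = -37.5 mm, 3.5 mm in front of the front wall of a docked cassette. About 2 N of friction; stays where it is left; it jams on a cassette that is not home.
- lock_knob (a point): top centre of the lock's black thumb piece, at the robot's side (dock -y) of the channel: an upright block 16 x 12 mm (dock x, y) from z = 20 to 42.5 mm. To close the lock it is pushed along the dock's +y, on its outer face, 6 mm to -y of this point. The fixed guide block under it is 19 mm high and reaches out to dock y = -76.5 mm.
- bottle_small: bystander: small white bottle, 34 mm diameter, 60 mm high, standing; origin under its centre
- name_stamp: bystander: red name stamp, 20 mm diameter, 62 mm high, standing; origin under its centre
- ink_pad: bystander: flat dark ink pad, 52 x 68 x 17 mm; origin under its centre
- measure_cup: bystander: clear measuring cup, 50 mm diameter, 46 mm high; origin under its centre
- eraser: bystander: eraser, 18 x 43 x 12 mm; origin under its centre
- pen_a: bystander: white pen lying flat, 145 mm long along its y axis; origin under its centre
- marker_b: bystander: marker pen lying flat, 135 mm long along its y axis, 16 mm high; origin under its centre
There are look-alikes about, which are no part of the job. Leave any orange look-alike of the cassette alone.

How it is judged:
On the way, in this order (a step that is already met when the one before it is completed fails the run):
1. the cassette's lid is shut, in front of the dock (value of joint cassette_lid below 0.08 rad), for 0.1 s.
2. the cassette stands home in the dock (x of cassette in the frame of dock above -0.004 m and horizontal distance between cassette and dock below 0.006 m), for 0.1 s.
3. the lock is pushed across behind it (value of joint dock_lock above 0.02 m), for 0.1 s.
At the end, for the whole second after the job is handed in: The cassette lies flat in the dock within 5 mm of the stop, square in the channel (0.08 rad), its lid shut (under 0.08 rad), the lock at least 20 mm across, everything at rest (value of joint cassette_lid below 0.08 rad and x of cassette in the frame of dock above -0.005 m and horizontal distance between cassette and dock below 0.0065 m and angle between the x axis of cassette and the x axis of dock, either way round below 0.08 rad and height (world z) of cassette below 0.003 m and angle between cassette's own z axis and vertical below 0.05 rad and value of joint dock_lock above 0.02 m and linear speed of cassette below 0.01 m/s); the robot touches nothing.
It fails at once if the cassette was lifted or tipped instead of pushed (height (world z) of cassette above 0.01 m or angle between cassette's own z axis and vertical above 0.2 rad).
It fails at once if the cassette went into the dock with its lid open (value of joint cassette_lid above 0.15 rad and horizontal distance between cassette and dock below 0.1 m).
It fails at once if a bystander was pushed away or knocked over (distance of any of bottle_small, name_stamp, ink_pad, measure_cup, eraser, pen_a, marker_b from where it was at the start of the episode above 0.03 m or angle between any of bottle_small, name_stamp, measure_cup's own z axis and vertical above 0.5 rad).
It also fails if it takes over 72 s, if anything falls off the work surface, if the arm or the gripper's body presses on something with over 40 N, if the wrist force passes 120 N, or if a joint passes its speed limit or range.

## Working session

There is one attempt and no reset: what is moved stays moved. The work goes in short steps, Python scripts to look and compute and a shell command to move; the robot and the scene stay as the last step left them, time stands still between calls to the robot, and variables do not carry over. Pictures are saved under pics/ and viewed, at most 10 in all, crops included, and the job is handed in when it is done.

```bash
ls; mkdir -p pics
cat > h.py <<'E'
import numpy as np, cv2
from station import read_state, snapshot, camera_model, sign_off
def shot(n):
    m=camera_model(n); im,d=snapshot(n); return im,d,m
def world(m,d,uv):
    """pixels -> world by depth"""
    uv=np.atleast_2d(uv).astype(float); s=ray(m,uv)
    z=np.array([d[int(v),int(u)] for u,v in uv])
    R=cv2.Rodrigues(np.array(m['rvec'],float))[0]; t=np.array(m['tvec'],float).ravel()
    return (s*z[:,None]-t)@R
def ray(m,uv):
    K=np.array(m['mtx'],float); k=np.array([m['k1'],0,0,0],float)
    p=cv2.undistortPoints(np.atleast_2d(uv).astype(float)[:,None],K,k)[:,0]
    return np.c_[p,np.ones(len(p))]
def plane(m,uv,h):
    R=cv2.Rodrigues(np.array(m['rvec'],float))[0]; t=np.array(m['tvec'],float).ravel()
    c=-R.T@t; r=ray(m,uv)@R; return c+r*((h-c[2])/r[:,2])[:,None]
def cloud(m,d):
    v,u=np.nonzero(d>0); P=np.full(d.shape+(3,),np.nan)
    P[v,u]=world(m,d,np.c_[u,v]); return P
E
python3 - <<'E'
from h import *
s=read_state(); print(s)
a=shot('top'); b=shot('side')
np.savez('s0.npz',a=a[0],ad=a[1],b=b[0],bd=b[1])
cv2.imwrite('pics/top0.png',cv2.resize(a[0],(800,600))); cv2.imwrite('pics/side0.png',cv2.resize(b[0],(800,600)))
for m in(a[2],b[2]):
  R=cv2.Rodrigues(np.array(m['rvec'],float))[0]; print(-R.T@np.array(m['tvec']).ravel(),R)
E
```

```text
pics
{'time_s': 0.0, 'qpos': array([-1.34868820e+00,  3.09025172e-01,  1.63521490e+00, -1.85596878e-05,
        1.19967203e+00, -6.96889397e-02]), 'joint_velocities': array([-2.32301420e-03,  2.29532014e-05,  5.28682342e-04,  6.08710256e-04,
        6.97449714e-04,  1.52612826e-04]), 'effort': array([ 1.57031791e-03, -4.15245295e+01, -2.76662904e+01, -2.01215812e-04,
        1.02324667e-02,  3.95967232e-07]), 'ee_pos': array([ 0.17960133, -0.59783304,  0.25502094]), 'eef_rot': array([ 9.89374519e-01,  1.45384719e-01, -9.69156579e-05, -1.15569989e-03]), 'force': array([-0.40526805,  0.28882259,  0.34859008]), 'moment': array([ 0.01242997, -0.02543605,  0.01806384]), 'gripper_force': 0.0, 'gripper_width': 0.08546952949666081}
[0.34355549 0.0637012  1.47597924] [[ 1.38817423e-03 -9.99879277e-01 -1.54759375e-02]
 [-9.93020224e-01  4.46852828e-04 -1.17943354e-01]
 [ 1.17936031e-01  1.55316449e-02 -9.92899723e-01]]
[-0.36413506  1.34940899  0.85513973] [[-0.83221832 -0.5542647  -0.01425891]
 [-0.23838783  0.38091712 -0.89334953]
 [ 0.50058358 -0.74006269 -0.44913616]]
```

View pics/top0.png

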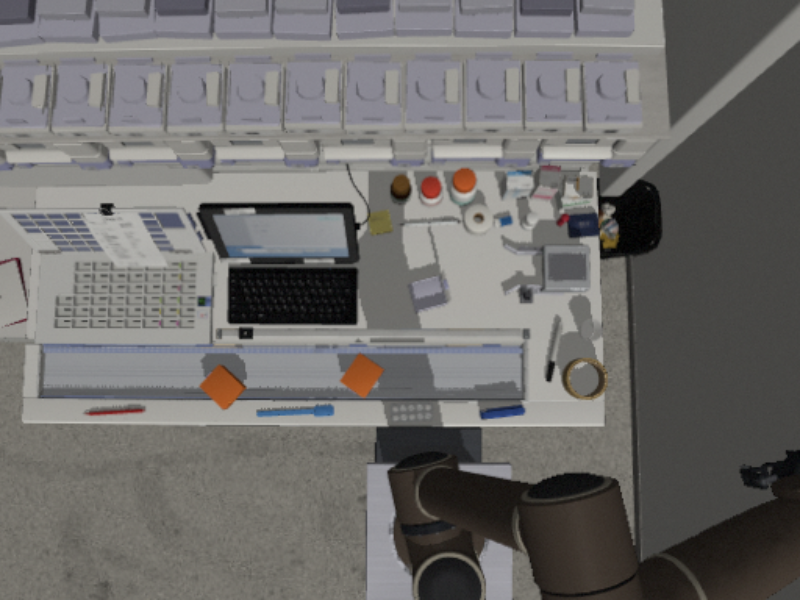

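View pics/side0.png

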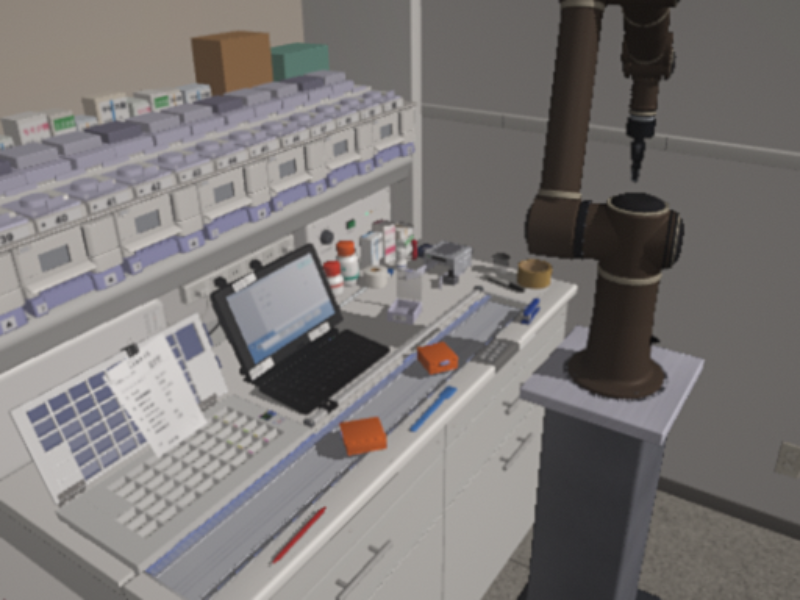

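The top view (800x600) shows the lavender cassette at about (428,291), lid up. The grey dock is at (565,268), its mouth facing left (world +y), with the black knob at (527,295). The two orange look-alikes at (222,387) and (362,375) are to be left alone, and a row of lavender units sits on the shelf. The loose lavender-grey box with an open lid is the only fit. I'll confirm it in one enlarged crop.

Run:
```python
from h import *
z=np.load('s0.npz')
c=z['a'][100:270,250:395]; c=cv2.resize(c,None,fx=3.4,fy=3.4,interpolation=cv2.INTER_CUBIC)
s=z['b'][140:225,200:370]; s=cv2.resize(s,None,fx=0,fy=0,dsize=(490*1,245)) if 0 else cv2.resize(s,(300,150),interpolation=cv2.INTER_CUBIC)
o=np.zeros((600,800,3),np.uint8); o[:c.shape[0],:c.shape[1]]=c; o[:150,500:800]=s
cv2.imwrite('pics/crop0.png',o)
m=camera_model('top'); P=cloud(m,z['ad'])
# heights coarse map around cassette+dock
for r in range(150,206,3): print(r,' '.join('%4d'%(1000*P[r,k,2]) for k in range(258,390,4)))
print(P[190,275],P[170,360],P[190,337])
```

```text
150    2    3    0    0    4   -3    4    5    2   -1    0    1    3    0    0    0    3    0   -1    0    0    1   -3   -1   -1   -3    4   21   20   22   16   10 -750
153   -2    3   -3    3    1   -2    0   -3   -1    0   -2    1    7   -5    2    4    0   -3   -1    1   -4    0    5    3    7    2    3    4    0    4    0    6 -750Traceback (most recent call last):
  File "<stdin>", line 9, in <module>
  File "<stdin>", line 9, in <genexpr>
ValueError: cannot convert float NaN to integer
```

View pics/crop0.png

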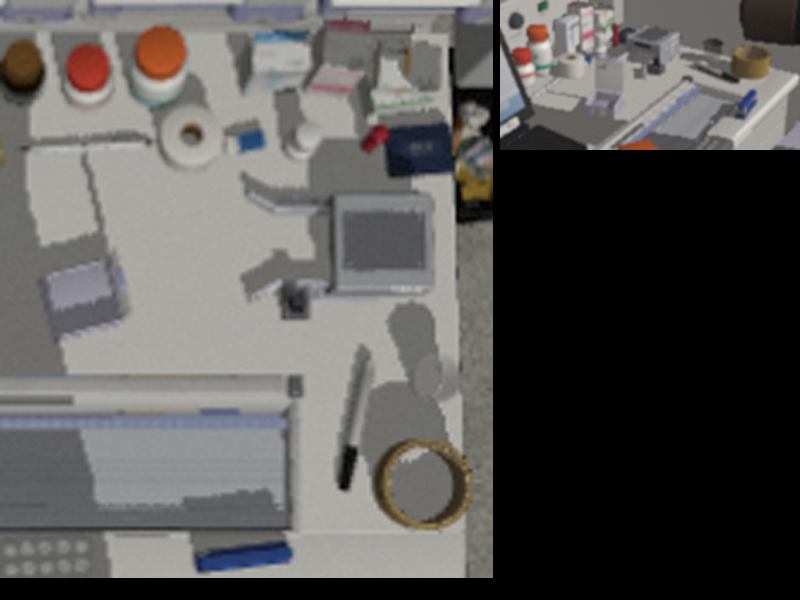

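The crop confirms it: lavender cassette, lid standing at its right (dock) end, at crop (85,297). The dock housing's top is at (333–433, 195–292), the knob at (295,300), and the mouth at about x=248.

Run:
```python
from h import *
z=np.load('s0.npz'); m=camera_model('top')
f=lambda u,v,h: plane(m,[[u/3.4+250,v/3.4+100]],h)[0].round(3)
for n,u,v,h in [('h1',333,195,.056),('h2',433,195,.056),('h3',433,292,.056),('h4',333,292,.056),('knob',293,296,.042),('mouthU',245,178,.02),('mouthL',248,297,.02),
 ('c front-left',42,283,.026),('c front-right',55,337,.0),('c rear right',126,318,.026),('lidtop',118,268,.1),('tray edge',200,378,.02),('cup',430,370,.046),('marker top',365,348,.01),('markerend',345,488,.01),('stamp?',305,140,.03),('trayend',295,385,.02)]: print(n,f(u,v,h))
P=cloud(m,z['ad'])
np.set_printoptions(linewidth=250)
for r in range(156,225,3): print(r,' '.join('%4d'%(1000*np.nan_to_num(P[r,k,2],nan=-1)) for k in range(258,388,4)))
s=read_state(); print(camera_model('wrist'))
```

```text
h1 [ 0.624 -0.232  0.056]
h2 [ 0.624 -0.334  0.056]
h3 [ 0.526 -0.33   0.056]
h4 [ 0.526 -0.23   0.056]
knob [ 0.523 -0.192  0.042]
mouthU [ 0.649 -0.149  0.02 ]
mouthL [ 0.525 -0.15   0.02 ]
c front-left [0.539 0.061 0.026]
c front-right [0.486 0.048 0.   ]
c rear right [ 0.503 -0.024  0.026]
lidtop [ 0.544 -0.012  0.1  ]
tray edge [ 0.442 -0.099  0.02 ]
cup [ 0.448 -0.327  0.046]
marker top [ 0.473 -0.271  0.01 ]
markerend [ 0.33  -0.247  0.01 ]
stamp? [ 0.687 -0.21   0.03 ]
trayend [ 0.435 -0.196  0.02 ]
156    0    0   -2    1   -1    7   -3   -2    0    1   -4 -1000    1   -4    4    1    1    3   -1   -4   -3    4   -2   53   57   51   54   50   50   54    7    0 -760
159    2    1   -6    0   -1    0    0    6    2   -2    0    3    0   -3   -3    1    0    9   19    0    6    5   37   54   55   52   57   56   54   55    3   -1 -493
162    0    2   -3    3   -5    5    2   -1    0    0    4   -4    0    0    3   -1   -3    0    3   11    6   12   11   56   55   60   58   56   60   55    5   -3 -508
165    0    7   -1   -2    1    0   -1   -3    0   -2   -5    0   -1    1   -6 
[... 2907 characters left out ...]
 -3   -3   -1   13   -2    3    1    3   42   13   43 -863
219    2    2    0   -3   -4   -7   -1   -2   -2   -5   -2   -2   -7    4   -3    2   -2   -4   -2   -4    5    0   -1   -2   14    0    0    0   -2    0   -5   -2 -863
222   -8  -11    2    6    0   -1   -3  -19  -20  -19  -19  -14  -15  -15  -13   -9   -7  -19  -18  -12    5    0    5    0   15   -4    0   -1   -2   -3    3   -3 -858
{'mtx': array([[275.15137147,   0.        , 259.00971423],
       [  0.        , 275.15137147, 189.47186706],
       [  0.        ,   0.        ,   1.        ]]), 'k1': -0.024681590239756742, 'rvec': array([-2.30764359,  1.7171008 ,  0.27343514]), 'tvec': array([-0.62395715, -0.03919095,  0.37872426])}
```

```bash
python3 -m handwheel '[0,0,-0.005,-0.183, 0,0,-0.005,-0.183, 0,0,-0.005,-0.183, 0,0,-0.005,-0.183, 0,0,-0.005,-0.183, 0,0,-0.005,-0.183, 0,0,-0.005,-0.181, 0,0,0,0]' 0; python3 -m handwheel '[0.053,0.034,0,0,0.053,0.034,0,0,0.053,0.034,0,0,0.053,0.034,0,0,0.053,0.034,0,0,0.053,0.034,0,0,0.053,0.034,0,0,0.053,0.034,0,0,0.053,0.034,0,0,0,0,0,0]'
python3 - <<'E'
from h import *
from scipy.spatial.transform import Rotation as Q
s=read_state(); m=camera_model('wrist')
R=cv2.Rodrigues(np.array(m['rvec'],float))[0]; c=-R.T@np.array(m['tvec']).ravel()
T=Q.from_quat(s['eef_rot']).as_matrix()
print('cam in tool',T.T@(c-s['ee_pos']),'\naxes',(R@T).round(3)); print(T.round(3)); print(s['qpos'],s['force'])
a=shot('wrist'); np.savez('w0.npz',a=a[0],d=a[1]); np.save('w0m.npy',a[2],allow_pickle=True)
cv2.imwrite('pics/w0.png',cv2.resize(a[0],(800,600)))
E
```

```text
time_s: 1.1
ee_pos: [0.1798, -0.5985, 0.2912]
eef_rot: [0.708, 0.706, 0.0, -0.0]
force: [-0.3, -0.0, -0.2]
gripper_width: 0.0001
gripper_force: 0.0
time_s: 2.35
ee_pos: [0.4849, -0.1214, 0.2909]
eef_rot: [0.706, 0.708, 0.0, -0.0]
force: [-1.0, -0.1, -0.9]
gripper_width: -0.0003
gripper_force: 0.0
cam in tool [ 0.079955    0.00022917 -0.1167586 ] 
axes [[-0.001  1.    -0.   ]
 [-0.95  -0.001 -0.311]
 [-0.311  0.     0.95 ]]
[[-0.004  1.     0.   ]
 [ 1.     0.004  0.001]
 [ 0.001  0.    -1.   ]]
[-3.33085657e-01  3.13382100e-02  1.88522470e+00  1.25968159e-03
  1.22542585e+00 -3.37326957e-01] [-0.95514004 -0.0961273  -0.87090854]
```

View pics/w0.png

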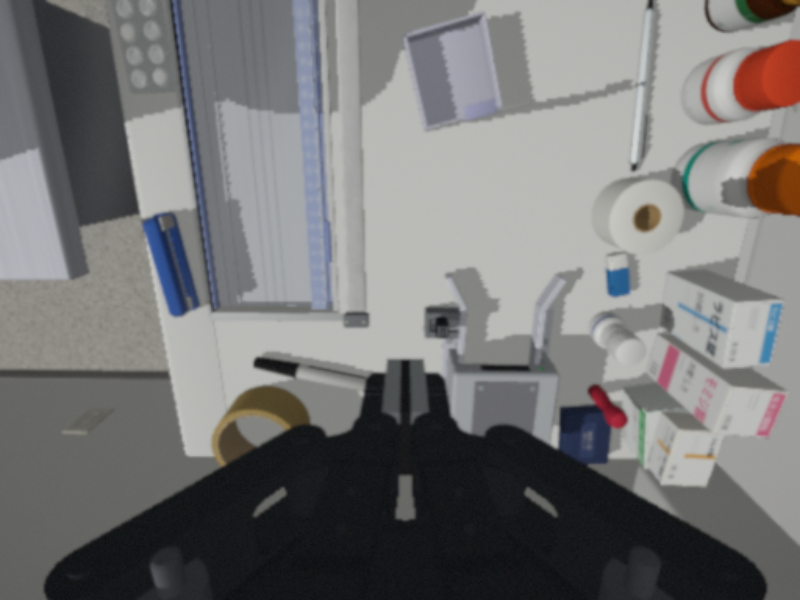

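The wrist view shows the cassette at (405–500, 12–130), with the lid nearly edge-on at its lower (dock) edge. The knob is at (442,321), the guide tips at (450,277) and (563,277), and the hood's front edge at y≈352. Next I'll measure these.

Run:
```python
from h import *
z=np.load('w0.npz'); m=np.load('w0m.npy',allow_pickle=True).item(); im=z['a']; d=z['d']
P=cloud(m,d)
def reg(x0,x1,y0,y1,z0,z1):
    return (P[...,0]>x0)&(P[...,0]<x1)&(P[...,1]>y0)&(P[...,1]<y1)&(P[...,2]>z0)&(P[...,2]<z1)
# cassette by cloud z>0.012
b=reg(.45,.60,-.06,.12,.012,.2)
print('cass',b.sum(), np.nanmin(P[b],0),np.nanmax(P[b],0))
for lo,hi in((.018,.034),(.034,.12)):
    k=reg(.45,.60,-.06,.12,lo,hi); q=P[k][:,:2].astype(np.float32)
    if len(q)>5: print(lo,len(q),cv2.minAreaRect(q), q.mean(0))
k=reg(.45,.60,-.06,.12,.034,.12); print(np.c_[np.argwhere(k),(P[k]*1000).round()][::8])
# dock
k=reg(.50,.66,-.36,-.215,.048,.064); print('top',k.sum(),cv2.minAreaRect(P[k][:,:2].astype(np.float32)))
k=reg(.49,.55,-.23,-.15,.036,.05); print('knob',k.sum(),cv2.minAreaRect(P[k][:,:2].astype(np.float32)))
k=reg(.50,.68,-.225,-.12,.014,.026); q=P[k]; 
for s in (-1,1):
  w=q[(q[:,0]-.575)*s>0]; print('guide',s,len(w),w.min(0),w.max(0))
s=1/1.5625
for n,u,v,h in [('FL',405,38,.026),('FR',485,12,.026),('RR',500,108,.026),('RL',427,130,.026),('gL',450,277,.02),('gR',563,277,.02),('hoodL',448,352,.056),('hoodR',553,352,.056),('knob',442,321,.0425)]:
    print(n,plane(m,[[u*s,v*s]],h)[0].round(4))
c=cv2.resize(im[0:90,240:340],(500,450),interpolation=cv2.INTER_CUBIC)
e=cv2.resize(im[165,250:375][None] if 0 else im[170:250,260:375],(300,209),interpolation=cv2.INTER_CUBIC)
o=np.zeros((450,800,3),np.uint8); o[:,:500]=c; o[:209,500:]=e; cv2.imwrite('pics/w0c.png',o)
```

```text
cass 955 [ 0.48457557 -0.02378804  0.01217809] [0.56553561 0.06704141 0.10894489]
0.018 516 ((0.5236683487892151, 0.023547818884253502), (0.06683561205863953, 0.07425103336572647), 14.994915962219238) [0.5246767  0.03582062]
0.034 314 ((0.5329009294509888, -0.01256064884364605), (0.06540703028440475, 0.0089744096621871), 15.221668243408203) [ 0.53265464 -0.01373045]
[[ 63. 315. 541.  -6. 107.]
 [ 65. 309. 535.  -7. 105.]
 [ 65. 333. 560.  -7. 103.]
 [ 66. 307. 533.  -9. 106.]
 [ 66. 315. 541.  -9. 107.]
 [ 66. 336. 563.  -8. 105.]
 [ 67. 306. 532.  -9. 106.]
 [ 67. 314. 540. -10. 107.]
 [ 67. 331. 558.  -9. 105.]
 [ 68. 301. 527. -10. 106.]
 [ 68. 309. 535. -11. 108.]
 [ 68. 323. 550. -10. 104.]
 [ 68. 332. 560. -10. 102.]
 [ 69. 304. 530. -12. 107.]
 [ 69. 313. 540. -11. 104.]
 [ 69. 323. 550. -11. 104.]
 [ 70. 299. 525. -12. 107.]
 [ 70. 307. 533. -12. 107.]
 [ 70. 316. 543. -12. 106.]
 [ 70. 324. 551. -12. 104.]
 [ 71. 303. 529. -13. 108.]
 [ 71. 311. 537. -13. 107.]
 [ 71. 319. 546. -13. 103.]
 [ 72. 302. 528. -14. 107.]
 [ 72. 310. 536. -14. 107.]
 [ 72. 318. 546. -14. 102.]
 [ 
[... 361 characters left out ...]
 [ 83. 273. 502. -22.  51.]]
top 2617 ((0.5784216523170471, -0.26761502027511597), (0.0771007165312767, 0.10006973147392273), 89.12389373779297)
knob 85 ((0.5275540947914124, -0.21003319323062897), (0.01426028273999691, 0.05113620311021805), 26.04050064086914)
guide -1 441 [ 0.50513266 -0.22467079  0.01410904] [ 0.54366275 -0.1488917   0.02585703]
guide 1 354 [ 0.61434404 -0.22489517  0.01403216] [ 0.67994026 -0.14985649  0.02581777]
FL [0.4848 0.0475 0.026 ]
FR [0.5468 0.0659 0.026 ]
RR [ 0.5631 -0.0034  0.026 ]
RL [ 0.5034 -0.0207  0.026 ]
gL [ 0.5276 -0.1492  0.02  ]
gR [ 0.6338 -0.1488  0.02  ]
hoodL [ 0.5244 -0.2092  0.056 ]
hoodR [ 0.6192 -0.209   0.056 ]
knob [ 0.5193 -0.1846  0.0425]
```

View pics/w0c.png

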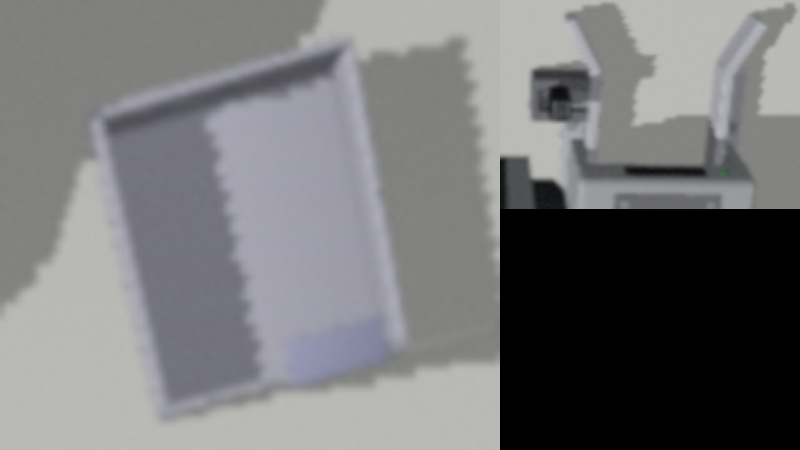

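```bash
python3 -m handwheel '[0,0,0,-0.13,0,0,0,-0.13,0.017,0.019,0.045,0,0.017,0.019,0.045,0,0.017,0.019,0.045,0,0.017,0.018,0.045,0,0,0,0,0]'
python3 - <<'E'
from h import *
from scipy.spatial.transform import Rotation as Q
s=read_state(); T=Q.from_quat(s['eef_rot']).as_matrix(); print(T.round(3))
a=shot('wrist'); P=cloud(a[2],a[1])
c=np.array([.523,.0264]); X=np.array([.26,-.966]);Y=np.array([.966,.26])
print('tcp in cassette',(s['ee_pos'][:2]-c)@X,(s['ee_pos'][:2]-c)@Y,s['ee_pos'][2])
px=(P[...,:2]-c)@X; py=(P[...,:2]-c)@Y
k=(abs(py)<.033)&(px>-.05)&(px<.06)&(P[...,2]>.05)&(P[...,2]<.12)
print('lid',k.sum(),px[k].min(),px[k].max(),P[k][:,2].max())
cv2.imwrite('pics/w1.png',a[0])
E
```

```text
time_s: 3.28
ee_pos: [0.5345, -0.0403, 0.1069]
eef_rot: [0.61, 0.792, -0.003, -0.004]
force: [-0.6, -0.7, -0.5]
gripper_width: 0.0002
gripper_force: 0.0
[[-0.256  0.967 -0.01 ]
 [ 0.967  0.256  0.001]
 [ 0.004 -0.01  -1.   ]]
tcp in cassette 0.06742818649869617 -0.0061975945815077715 0.10690164174673254
lid 6144 0.034644462512805035 0.059994508562732585 0.1199991892429052
```

View pics/w1.png

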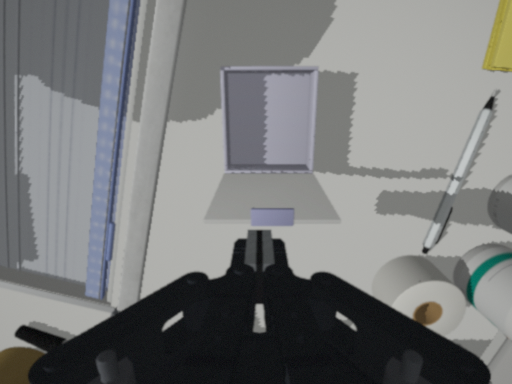

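The wrist view shows the cassette square to the tool, lid leaning back with its top edge at row ~222 and the closed fingertips just behind it at (260,240). Next I'll push the lid along its arc.

```bash
python3 -m handwheel '[0.0055,0,0,0,0.0055,0,0,0,0.0055,0,0,0,0.0065,0,0.0004,0,0.0063,0,0.0012,0,0.0063,0,0.0019,0,0.0059,0,0.0026,0,0.0055,0,0.0034,0,0.0051,0,0.0039,0,0.0046,0,0.0046,0]'
python3 - <<'E'
from h import *
a=shot('wrist'); cv2.imwrite('pics/w2.png',a[0])
E
```

```text
time_s: 4.58
ee_pos: [0.5237, 0.015, 0.0929]
eef_rot: [0.609, 0.793, -0.0, -0.0]
force: [0.3, -1.0, 1.1]
gripper_width: -0.0003
gripper_force: 0.4
```

View pics/w2.png

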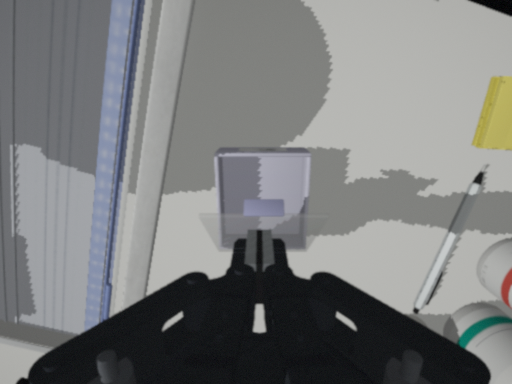

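The lid's edge has swung forward over the box (row ~212) and the box barely moved. I'll continue down the arc.

```bash
python3 -m handwheel '[0.0041,0,0.0051,0,0.0033,0,0.0055,0,0.0027,0,0.0059,0,0.002,0,0.0061,0,0.0012,0,0.0064,0,0.0005,0,0.0065,0,0,0,0.003,0]';  python3 - <<'E'
from h import *
a=shot('wrist'); cv2.imwrite('pics/w3.png',a[0]); P=cloud(a[2],a[1])
for v in range(150,250,8): print(v,(P[v,230]*1000).round(),(P[v,295]*1000).round())
E
```

```text
time_s: 5.5
ee_pos: [0.52, 0.028, 0.0541]
eef_rot: [0.609, 0.793, -0.0, -0.0]
force: [0.3, 0.1, 1.0]
gripper_width: 0.0001
gripper_force: 0.3
150 [490.  71.  -0.] [529.  82.  -0.]
158 [491.  66.  -1.] [531.  77.   0.]
166 [492.  62.  -0.] [532.  72.  -0.]
174 [493.  56.  -1.] [534.  67.  -0.]
182 [495.  55.  11.] [533.  65.  11.]
190 [497.  56.  29.] [531.  65.  28.]
198 [498.  51.  29.] [532.  60.  28.]
206 [499.  47.  29.] [534.  56.  28.]
214 [500.  42.  28.] [535.  51.  29.]
222 [501.  37.  27.] [536.  47.  29.]
230 [502.  32.  28.] [538.  41.  27.]
238 [503.  28.  29.] [539.  37.  28.]
246 [504.  22.  28.] [541.  32.  28.]
```

View pics/w3.png

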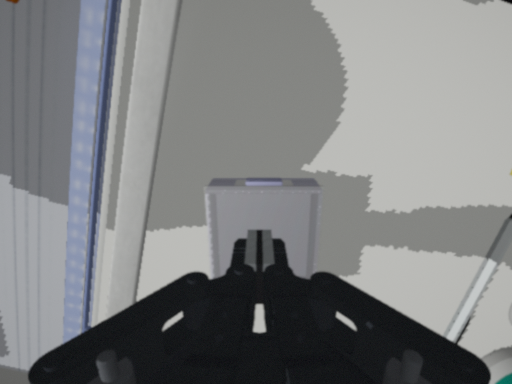

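The lid is flat: z is 28–29 mm everywhere, and the front edge runs (497,56)→(531,65) mm. Next I'll press a touch, then go to the robot side and use a wide two-finger side push to square the cassette and line it up with the channel.

```bash
python3 -m handwheel '[0,0,0.002,0,0,0,0.001,0,0,0,0,0,0,0,-0.04,0,0,0,-0.04,0,0.008,-0.042,0,0,0.008,-0.042,0,0]'; python3 -m handwheel '[0,0,0,-0.187,0,0,0,-0.187,0,0,0,-0.187,0,0,0,-0.187,0,0,0,-0.187,0,0,0,-0.187,0,0,0,-0.187,0,0,0,0]' 0.028;  python3 - <<'E'
from h import *
s=read_state()
a=shot('wrist'); cv2.imwrite('pics/w4.png',a[0]); b=shot('top'); cv2.imwrite('pics/top4.png',b[0])
for n,(im,d,m) in(('w',a),('t',b)):
    P=cloud(m,d)
    k=(P[...,0]>.46)&(P[...,0]<.59)&(P[...,1]>-.05)&(P[...,1]<.10)&(P[...,2]>.022)&(P[...,2]<.036)
    print(n,k.sum(),cv2.minAreaRect(P[k][:,:2].astype(np.float32)) if k.sum()>5 else '')
    k=(P[...,0]>.5)&(P[...,0]<.66)&(P[...,1]>-.36)&(P[...,1]<-.215)&(P[...,2]>.048)&(P[...,2]<.064)
    if k.sum()>9: print('dock',k.sum(),cv2.minAreaRect(P[k][:,:2].astype(np.float32)))
E
```

```text
time_s: 6.42
ee_pos: [0.4349, 0.0216, 0.1326]
eef_rot: [0.609, 0.793, 0.0, 0.001]
force: [-1.1, 0.2, 0.6]
gripper_width: 0.0002
gripper_force: 0.0
time_s: 7.42
ee_pos: [0.435, 0.0217, 0.1318]
eef_rot: [0.002, 1.0, -0.0, 0.0]
force: [-0.2, -0.1, -0.7]
gripper_width: 0.0282
gripper_force: 0.0
w 3260 ((0.5246706008911133, 0.02017905004322529), (0.06764286756515503, 0.06291129440069199), 13.64692211151123)
dock 340 ((0.5981860160827637, -0.23077638447284698), (0.009834911674261093, 0.05540010333061218), 77.76073455810547)
t 206 ((0.5364978313446045, 0.026927350088953972), (0.041808195412158966, 0.07655961811542511), 14.692644119262695)
dock 863 ((0.5798472762107849, -0.279722660779953), (0.10389716923236847, 0.1009899377822876), 89.18873596191406)
```

```bash
python3 -m handwheel '[-0.027,0,0.03,0.01,0,0,0.04,0,0,0,0.026,0,-0.007,0,0,0,-0.007,0,0,0,-0.007,0,0,0,-0.007,0,0,0,-0.007,0,0,0]'
python3 - <<'E'
from h import *
print(read_state()['ee_pos'])
a=shot('wrist'); cv2.imwrite('pics/w5.png',a[0]); P=cloud(a[2],a[1])
k=(P[...,0]>.46)&(P[...,0]<.61)&(P[...,1]>-.05)&(P[...,1]<.10)&(P[...,2]>.022)&(P[...,2]<.036)
print(k.sum(),cv2.minAreaRect(P[k][:,:2].astype(np.float32)))
E
```

```text
time_s: 8.52
ee_pos: [0.4977, 0.0214, 0.0364]
eef_rot: [0.006, 1.0, 0.0, 0.0]
force: [-1.4, 1.0, 1.0]
gripper_width: 0.028
gripper_force: 0.8
[0.49773026 0.02144773 0.03637479]
4346 ((0.5163601636886597, 0.021567994728684425), (0.05492622032761574, 0.06031670421361923), 89.58367156982422)
```

View pics/w5.png

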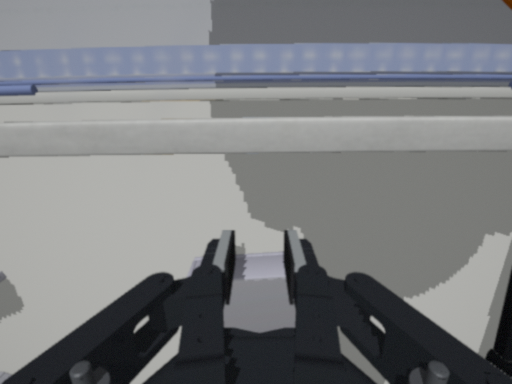

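The fingertips straddle the cassette's near side at (190–310, 255) and it already lies flush, its edge horizontal in the picture. I'll continue about 42 mm.

```bash
python3 -m handwheel '[-0.006,0,0,0,-0.006,0,0,0,-0.006,0,0,0,-0.006,0,0,0,-0.006,0,0,0,-0.006,0,0,0,-0.004,0,0,0,-0.002,0,0,0,0,0,0,0]'; python3 -m handwheel '[0.03,0,0,0,0.0,0,-0.05,0,0,0,-0.05,0,0,0,-0.03,0,0,0,0,0]'
python3 - <<'E'
from h import *
print(read_state()['ee_pos'])
for n in('wrist','top'):
    a=shot(n);  P=cloud(a[2],a[1]); cv2.imwrite(f'pics/6{n}.png',a[0])
    k=(P[...,0]>.46)&(P[...,0]<.66)&(P[...,1]>-.06)&(P[...,1]<.10)&(P[...,2]>.022)&(P[...,2]<.036)
    print(k.sum(),cv2.minAreaRect(P[k][:,:2].astype(np.float32)))
E
```

```text
time_s: 9.7
ee_pos: [0.5395, 0.0209, 0.0358]
eef_rot: [0.006, 1.0, -0.0, 0.0]
force: [-0.1, 1.1, -0.8]
gripper_width: 0.028
gripper_force: 0.2
time_s: 10.32
ee_pos: [0.5122, 0.0211, 0.1692]
eef_rot: [0.006, 1.0, -0.0, 0.005]
force: [0.2, -0.8, 0.3]
gripper_width: 0.028
gripper_force: 0.0
[0.51218832 0.02113142 0.16924024]
3013 ((0.5839284062385559, 0.017338905483484268), (0.07628587633371353, 0.06694021821022034), 88.98922729492188)
0 ((0.0, 0.0), (0.0, 0.0), 0.0)
```

View pics/6wrist.png

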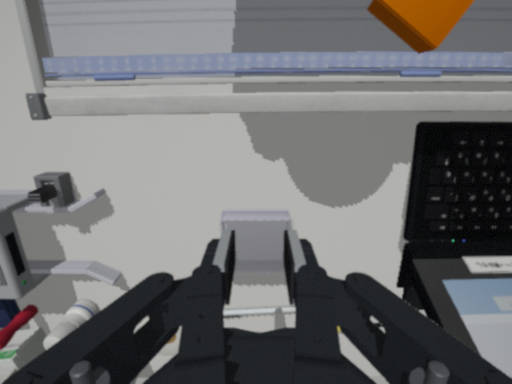

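The cassette is square to the dock at (0.584, 0.017), 89° (fingers at (225–300, 240), cassette behind them, knob at (55,188)). The wrist will swing toward the laptop, so I'll check its clearance first.

Run:
```python
from h import *
z=np.load('s0.npz')
for n,d in(('top',z['ad']),('side',z['bd'])):
    P=cloud(camera_model(n),d)
    for h0,h1 in((.02,.06),(.06,.1),(.1,.15),(.15,.2),(.2,.3)):
        k=(P[...,0]>.48)&(P[...,0]<.68)&(P[...,1]>.10)&(P[...,1]<.3)&(P[...,2]>h0)&(P[...,2]<h1)
        if k.sum()>3: print(n,h0,k.sum(),'ymin %.3f xmin %.3f'%(np.percentile(P[k][:,1],1),np.percentile(P[k][:,0],1)), 'near-y x range',P[k][P[k][:,1]<.19][:,0].round(2)[:8])
```

```text
top 0.02 610 ymin 0.176 xmin 0.487 near-y x range [0.68 0.68 0.67 0.68 0.68 0.67 0.67 0.67]
top 0.06 279 ymin 0.173 xmin 0.597 near-y x range [0.68 0.67 0.67 0.67 0.67 0.67 0.66 0.62]
top 0.1 389 ymin 0.174 xmin 0.617 near-y x range [0.64 0.64 0.65 0.64 0.64 0.64 0.64 0.64]
top 0.15 431 ymin 0.174 xmin 0.639 near-y x range [0.66 0.66 0.66 0.66 0.66 0.66 0.66 0.66]
top 0.2 273 ymin 0.174 xmin 0.661 near-y x range [0.68 0.68 0.68 0.68 0.68 0.68 0.68 0.68]
side 0.02 363 ymin 0.176 xmin 0.510 near-y x range [0.6  0.6  0.6  0.6  0.6  0.6  0.6  0.59]
side 0.06 307 ymin 0.177 xmin 0.595 near-y x range [0.62 0.62 0.61 0.62 0.62 0.61 0.61 0.61]
side 0.1 404 ymin 0.177 xmin 0.613 near-y x range [0.64 0.64 0.64 0.64 0.64 0.64 0.64 0.64]
side 0.15 414 ymin 0.177 xmin 0.635 near-y x range [0.67 0.66 0.67 0.66 0.66 0.66 0.66 0.66]
side 0.2 160 ymin 0.179 xmin 0.656 near-y x range [0.67 0.67 0.67 0.67 0.66 0.67 0.67 0.67]
```

```bash
python3 -m handwheel '[0,0,0,0.175,0,0,0,0.175,0,0,0,0.175,0,0,0,0.175,0,0,0,0.175,0,0,0,0.175,0,0,0,0.175,0,0,0,0.175,0,0,0,0.173,0,0,0,0]'; python3 -m handwheel '[0.03,0.036,0,0,0.03,0.036,0,0,0,0,0.045,0,0,0,0.045,0,0,0,0.042,0,0,0,0,0]'
python3 - <<'E'
from h import *
print(read_state()['ee_pos'])
a=shot('wrist');  P=cloud(a[2],a[1]); cv2.imwrite('pics/7w.png',a[0])
k=(P[...,0]>.46)&(P[...,0]<.66)&(P[...,1]>-.06)&(P[...,1]<.068)&(P[...,2]>.022)&(P[...,2]<.034)
q=P[k];print(k.sum(),q.min(0),q.max(0)); q=q[q[:,1]>.03]
for s in (0,1): print(np.percentile(q[:,0],[1,99]))
E
```

```text
time_s: 11.68
ee_pos: [0.5077, 0.0213, 0.1637]
eef_rot: [0.711, 0.703, -0.001, -0.001]
force: [0.2, -0.2, -0.0]
gripper_width: 0.0284
gripper_force: 0.0
time_s: 12.42
ee_pos: [0.5769, 0.0799, 0.0288]
eef_rot: [0.711, 0.703, -0.004, -0.004]
force: [-0.0, 0.4, -1.0]
gripper_width: 0.0283
gripper_force: 0.0
[0.57692239 0.07994645 0.02876508]
2077 [0.55778833 0.03911207 0.02200419] [0.59557682 0.06032524 0.03005457]
[0.55831646 0.59515962]
[0.55831646 0.59515962]
```

View pics/7w.png

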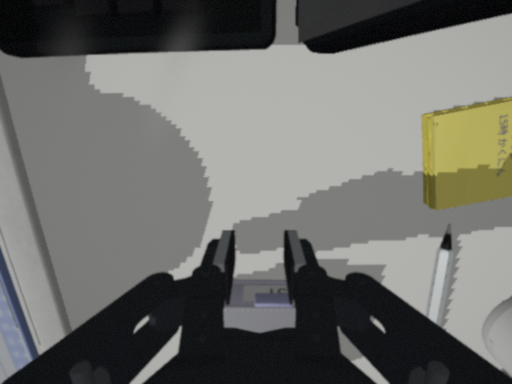

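That picture shows the latch tab at column ~273 against the finger midline at 260, so I need to shift about 7.5 mm to +x and lift 8 mm. That was my last permitted picture; I've actually gone one over. From here I'll work from numbers only.

```bash
python3 -m handwheel '[0,0.0075,-0.008,0,0,0,0,0,-0.006,0,0,0,-0.006,0,0,0,-0.008,0,0,0,-0.01,0,0,0,-0.01,0,0,0,-0.01,0,0,0]'; python3 -m handwheel '[-0.01,0,0,0,-0.01,0,0,0,-0.01,0,0,0,-0.01,0,0,0,-0.01,0,0,0,-0.01,0,0,0,-0.01,0,0,0,-0.008,0,0,0,0,0,0,0]'
cat > c.py <<'E'
from h import *
s=read_state(); e=s['ee_pos']; print(e,s['force'],2*np.arctan2(s['eef_rot'][1],s['eef_rot'][0]))
a=shot('wrist');  P=cloud(a[2],a[1]); im=a[0].astype(int)
k=(abs(P[...,0]-e[0])<.05)&(P[...,1]>e[1]-.1)&(P[...,1]<e[1]+.02)&(P[...,2]>.015)&(P[...,2]<.034)
v,u=np.nonzero(k); print('pts',k.sum(), 'rows',v.min(),v.max(),'y max',P[k][:,1].max())
# latch tab: bluer pixels
t=k&(im[...,0]-im[...,2]>22); v,u=np.nonzero(t)
if len(u): print('latch n',len(u),'mean',P[t].mean(0).round(4),P[t].min(0).round(4),P[t].max(0).round(4))
t=shot('top'); P=cloud(t[2],t[1])
k=(P[...,0]>.5)&(P[...,0]<.66)&(P[...,1]>e[1]-.1)&(P[...,1]<e[1])&(P[...,2]>.022)&(P[...,2]<.036)
print('top',k.sum(),cv2.minAreaRect(P[k][:,:2].astype(np.float32)) if k.sum()>5 else '')
E
python3 c.py
```

```text
time_s: 13.48
ee_pos: [0.5888, 0.0294, 0.0418]
eef_rot: [0.712, 0.702, 0.0, 0.0]
force: [0.6, 2.8, 1.4]
gripper_width: 0.028
gripper_force: 1.1
time_s: 14.6
ee_pos: [0.5874, -0.0489, 0.0416]
eef_rot: [0.712, 0.702, -0.0, 0.0]
force: [0.2, 0.8, 0.1]
gripper_width: 0.0283
gripper_force: 0.0
[ 0.58742866 -0.04893634  0.0415693 ] [0.24490213 0.79988843 0.08301343] 1.5563638770957129
pts 4660 rows 230 332 y max -0.03673729700539235
latch n 90 mean [ 0.5815 -0.0605  0.0281] [ 0.5736 -0.0624  0.027 ] [ 0.5913 -0.059   0.0292]
top 35 ((0.5915364623069763, -0.11241717636585236), (0.029116028919816017, 0.015472294762730598), 75.30619812011719)
```

```bash
python3 -m handwheel '[0.005,0,0,0,0,-0.005,0,0,-0.003,0,0,0,-0.004,0,0,0,-0.006,0,0,0,-0.006,0,0,0,-0.006,0,0,0,-0.006,0,0,0]'; python3 -m handwheel '[-0.006,0,0,0,-0.006,0,0,0,-0.006,0,0,0,-0.006,0,0,0,-0.006,0,0,0,-0.006,0,0,0,-0.006,0,0,0,0,0,0,0]'; python3 c.py
```

```text
time_s: 15.7
ee_pos: [0.5822, -0.0742, 0.0418]
eef_rot: [0.712, 0.702, 0.0, -0.0]
force: [-0.2, 2.4, -0.1]
gripper_width: 0.0282
gripper_force: 0.8
time_s: 16.7
ee_pos: [0.5817, -0.1166, 0.0418]
eef_rot: [0.712, 0.702, -0.0, 0.0]
force: [0.5, -0.1, -0.6]
gripper_width: 0.028
gripper_force: 0.0
[ 0.58172144 -0.11664114  0.04178435] [ 0.54562197 -0.06733118 -0.60357338] 1.5565080159149927
pts 4785 rows 230 332 y max -0.10443982808136684
latch n 81 mean [ 0.5805 -0.1262  0.028 ] [ 0.5722 -0.1275  0.0269] [ 0.5906 -0.1249  0.0292]
top 29 ((0.5828635096549988, -0.18856409192085266), (0.029103819280862808, 0.011255592107772827), 75.00028991699219)
```

```bash
python3 -m handwheel '[-0.006,0,0,0,-0.006,0,0,0,-0.006,0,0,0,-0.006,0,0,0,-0.006,0,0,0,-0.006,0,0,0,-0.006,0,0,0,-0.006,0,0,0,-0.006,0,0,0,-0.006,0,0,0]'; python3 -m handwheel '[-0.005,0,0,0,-0.004,0,0,0,-0.002,0,0,0,-0.001,0,0,0,-0.001,0,0,0,0,0,0,0]'; python3 c.py
```

```text
time_s: 18.05
ee_pos: [0.5808, -0.1762, 0.0418]
eef_rot: [0.712, 0.702, 0.0, -0.0]
force: [0.4, 1.2, -1.1]
gripper_width: 0.028
gripper_force: 0.6
time_s: 18.8
ee_pos: [0.5806, -0.1888, 0.0418]
eef_rot: [0.712, 0.702, -0.0, 0.0]
force: [0.1, 0.6, 0.3]
gripper_width: 0.028
gripper_force: 0.5
[ 0.58063088 -0.18880825  0.04179245] [0.12868997 0.60551368 0.31931274] 1.556946244277444
pts 6308 rows 211 325 y max -0.16883528252949
latch n 93 mean [ 0.5808 -0.1978  0.0282] [ 0.5719 -0.199   0.0269] [ 0.5896 -0.1967  0.0296]
top 0
```

```bash
for i in 1 2 3 4; do :; done; python3 -m handwheel '[-0.001,0,0,0,-0.001,0,0,0,-0.001,0,0,0,-0.001,0,0,0]' | grep -E 'pos|force: \['; python3 -m handwheel '[-0.001,0,0,0,-0.001,0,0,0]'| grep -E 'pos|force: \['; python3 -m handwheel '[-0.001,0,0,0,-0.001,0,0,0]'| grep -E 'pos|force: \['
```

```text
ee_pos: [0.5806, -0.1929, 0.0418]
force: [-0.1, 1.7, -1.1]
ee_pos: [0.5806, -0.1948, 0.0418]
force: [-0.8, 1.2, -0.4]
ee_pos: [0.5803, -0.1958, 0.0416]
force: [-0.4, 6.7, 0.7]
```

```bash
python3 -m handwheel '[-0.001,0,0,0,-0.0005,0,0,0,0,0,0,0]' | grep -E 'pos|force: \['; python3 -m handwheel '[0.006,0,0,0,0.03,0,-0.04,0,0.03,0,-0.06,0,0.03,0,-0.06,0,0,0,0,0]' 0| grep -E 'pos|force: \['
python3 - <<'E'
from h import *
s=read_state(); e=s['ee_pos']; print(e)
a=shot('wrist'); P=cloud(a[2],a[1]); im=a[0].astype(int); cv2.imwrite('pics/8w.png',a[0])
def R(n,x0,x1,y0,y1,z0,z1,x=None):
    k=(P[...,0]>x0)&(P[...,0]<x1)&(P[...,1]>y0)&(P[...,1]<y1)&(P[...,2]>z0)&(P[...,2]<z1)
    q=P[k]
    print(n,len(q),'x',np.percentile(q[:,0],[2,50,98]).round(4),'y',np.percentile(q[:,1],[2,50,98]).round(4)) if len(q) else print(n,0)
R('cass',.545,.615,-.26,-.16,.024,.034)
R('hood',.52,.64,-.30,-.2,.051,.062)
R('knobtop',.49,.55,-.235,-.16,.038,.047)
R('knob hi',.49,.55,-.225,-.16,.03,.047)
R('block',.49,.545,-.235,-.16,.014,.024)
R('stamp etc',.46,.54,-.3,-.24,.005,.1)
E
```

```text
ee_pos: [0.5803, -0.1959, 0.0416]
force: [-0.2, 8.0, 1.8]
ee_pos: [0.5862, -0.1063, 0.2002]
force: [-0.3, 0.2, -0.5]
[ 0.58623731 -0.10630549  0.20023166]
cass 88 x [0.5474 0.5513 0.5556] y [-0.2206 -0.2043 -0.196 ]
hood 241 x [0.5802 0.5863 0.5921] y [-0.2935 -0.276  -0.253 ]
knobtop 129 x [0.5153 0.5209 0.526 ] y [-0.2014 -0.1935 -0.1871]
knob hi 204 x [0.5154 0.5222 0.5498] y [-0.2183 -0.1929 -0.1868]
block 732 x [0.506  0.5346 0.5447] y [-0.2319 -0.195  -0.1627]
stamp etc 0
```

```bash
python3 -m handwheel '[-0.0447,-0.0484,0,0,-0.0447,-0.0484,0,0,0,0,0,0,0,0,0,0]' | grep -E 'pos|force: \['
python3 - <<'E'
from h import *
s=read_state(); print(s['ee_pos'])
a=shot('wrist'); P=cloud(a[2],a[1]); cv2.imwrite('pics/9w.png',a[0])
def R(n,x0,x1,y0,y1,z0,z1):
    k=(P[...,0]>x0)&(P[...,0]<x1)&(P[...,1]>y0)&(P[...,1]<y1)&(P[...,2]>z0)&(P[...,2]<z1); q=P[k]
    if len(q): print(n,len(q),'x',np.percentile(q[:,0],[2,50,98]).round(4),'y',np.percentile(q[:,1],[2,50,98]).round(4),'z',np.median(q[:,2]).round(4))
R('cass',.55,.61,-.228,-.16,.024,.034)
R('cassR',.55,.61,-.228,-.21,.024,.034)
R('hood',.52,.64,-.34,-.2,.051,.062)
R('knobtop',.49,.55,-.235,-.16,.038,.047)
E
```

```text
ee_pos: [0.4882, -0.1904, 0.1925]
force: [-0.1, 0.5, 0.3]
[ 0.48821151 -0.19036234  0.19246049]
cass 1537 x [0.5512 0.5791 0.6086] y [-0.2273 -0.2114 -0.1949] z 0.0322
cassR 836 x [0.5513 0.5802 0.6087] y [-0.2276 -0.2187 -0.2104] z 0.0319
hood 5732 x [0.5306 0.5837 0.626 ] y [-0.3139 -0.2627 -0.2313] z 0.0559
knobtop 228 x [0.5148 0.5219 0.5482] y [-0.233  -0.1977 -0.1872] z 0.0416
```

```bash
cat > prof.py <<'E'
from h import *
a=shot('wrist'); P=cloud(a[2],a[1]); im=a[0]
for x0 in (.552,.570,.590):
  print('x',x0)
  for y in np.arange(-.236,-.17,.004):
    k=(P[...,0]>x0)&(P[...,0]<x0+.018)&(P[...,1]>y)&(P[...,1]<y+.004)
    if k.sum(): print('%.3f'%y,k.sum(),(np.percentile(P[k][:,2],[10,50,90])*1000).round(1),im[k].mean(0).round())
E
python3 prof.py
```

```text
x 0.552
-0.236 76 [53.9 55.3 56. ] [153. 150. 147.]
-0.232 211 [31.  44.1 53.2] [95. 93. 92.]
-0.228 51 [30.7 31.6 32.2] [145. 140. 139.]
-0.224 54 [30.7 31.5 32.3] [145. 140. 140.]
-0.220 62 [31.  31.7 32.3] [145. 141. 140.]
-0.216 55 [31.3 32.4 33.1] [146. 141. 141.]
-0.212 55 [31.5 32.4 33.1] [147. 143. 142.]
-0.208 58 [31.7 32.8 33.7] [147. 142. 142.]
-0.204 59 [31.7 32.7 33.6] [147. 143. 142.]
-0.200 187 [-1.  14.2 33.5] [124. 121. 121.]
-0.196 55 [-1.5 -0.6  0.6] [131. 134. 133.]
-0.192 48 [-1.6 -0.6  0.2] [132. 135. 134.]
-0.188 55 [-1.5 -0.7 -0.2] [132. 135. 134.]
-0.184 50 [-1.5 -0.6  0.2] [132. 135. 134.]
-0.180 53 [-1.7 -0.9 -0.1] [132. 135. 134.]
-0.176 59 [-1.4 -0.6  0.2] [134. 137. 136.]
-0.172 50 [-1.6 -0.9  0.1] [141. 144. 143.]
x 0.57
-0.236 75 [31.1 54.9 56.1] [149. 146. 143.]
-0.232 200 [31.  44.6 52.9] [87. 84. 84.]
-0.228 50 [30.6 31.5 32.3] [141. 136. 136.]
-0.224 58 [30.8 31.6 32.2] [141. 137. 136.]
-0.220 53 [31.2 32.2 32.9] [141. 137. 137.]
-0.216 53 [31.7 32.3 33.1] [142. 137. 137.]
-0.212 65 [31.8 32.4 33. ] [144. 139. 138.]
-0.208 52 [31.6 32.6 33.4] [146.
[... 463 characters left out ...]
.232 180 [31.2 44.1 52.3] [88. 85. 85.]
-0.228 59 [30.5 31.3 32. ] [130. 126. 125.]
-0.224 52 [31.3 32.  32.7] [130. 126. 125.]
-0.220 51 [31.  31.9 33. ] [131. 127. 126.]
-0.216 61 [31.6 32.3 32.9] [130. 126. 126.]
-0.212 56 [31.7 32.6 33.4] [131. 127. 126.]
-0.208 61 [31.8 32.6 33.4] [131. 127. 127.]
-0.204 129 [-0.7 19.3 33.4] [123. 119. 119.]
-0.200 77 [-1.3  0.1 33.3] [129. 128. 128.]
-0.196 52 [-1.6 -0.6  0.5] [131. 133. 132.]
-0.192 57 [-1.7 -0.7  0.5] [132. 135. 134.]
-0.188 48 [-1.7 -0.8  0.1] [169. 172. 171.]
-0.184 51 [-1.8 -0.8  0.1] [185. 189. 188.]
-0.180 58 [-1.7 -0.7 -0.1] [185. 189. 188.]
-0.176 47 [-1.6 -0.7  0.1] [185. 189. 188.]
-0.172 60 [-1.8 -0.8  0. ] [185. 189. 188.]
```

```bash
cat > edge.py <<'E'
from h import *
a=shot('wrist'); P=cloud(a[2],a[1]); x,y,z=P[...,0],P[...,1],P[...,2]
L=[];H=[]
for x0 in np.arange(.536,.622,.005):
    s=(abs(x-x0)<.003)&(y>-.27)&(y<-.17)
    l=s&(z>.027)&(z<.036); h=s&(z>.052)&(z<.06)
    if l.sum()>5 and .55<x0<.612: L.append((x0,np.percentile(y[l],97)))
    if h.sum()>5: H.append((x0,np.percentile(y[h],97)))
L=np.array(L);H=np.array(H)
print((L*1000).round(1).tolist()); print((H*1000).round(1).tolist())
k=abs(L[:,0]-.581)>.0125
pl=np.polyfit(*L[k].T,1); ph=np.polyfit(*H.T,1); print('lid',pl[0],np.polyval(pl,.581),'hood',ph[0],np.polyval(ph,.581),'gap (25 minus travel past 0)',np.polyval(pl,.581)-np.polyval(ph,.581))
k=(z>.027)&(z<.036)&(y<-.205)&(y>-.228)&(x>.53)&(x<.63); print('lid sides',np.percentile(x[k],[1,99]))
for n,xa,xb in(('guide-',.53,.55),('guide+',.608,.63)):
    k=(z>.014)&(z<.023)&(y<-.165)&(y>-.19)&(x>xa)&(x<xb); print(n,np.percentile(x[k],[2,98]) if k.sum() else 0)
k=(x>.545)&(x<.615)&(y<-.2065)&(y>-.228)&(z>.025)&(z<.037)
A=np.c_[P[k][:,:2],np.ones(k.sum())]; print('lid plane',np.linalg.lstsq(A,z[k],rcond=None)[0])
E
python3 edge.py
```

```text
[[551.0, -196.6], [556.0, -196.5], [561.0, -197.2], [566.0, -196.9], [571.0, -194.7], [576.0, -194.7], [581.0, -194.8], [586.0, -195.2], [591.0, -195.9], [596.0, -198.8], [601.0, -199.3], [606.0, -200.0], [611.0, -199.6]]
[[536.0, -231.2], [541.0, -230.9], [546.0, -231.5], [551.0, -231.4], [556.0, -231.2], [561.0, -231.3], [566.0, -231.4], [571.0, -231.4], [576.0, -231.5], [581.0, -231.5], [586.0, -231.3], [591.0, -231.8], [596.0, -231.6], [601.0, -232.1], [606.0, -232.0], [611.0, -231.8], [616.0, -231.8], [621.0, -232.0]]
lid -0.05747753967589618 -0.1981247564622326 hood -0.010966482833412648 -0.23157355479777145 gap (25 minus travel past 0) 0.03344879833553885
lid sides [0.54697699 0.61242143]
guide- [0.53040412 0.5436282 ]
guide+ [0.6154091  0.62789355]
lid plane [0.01165035 0.0523028  0.03650091]
```

The cassette now sits about 8 mm short and slightly turned, with its lid raised about 0.05 rad. When I retreated I closed the fingers in the same call, and they caught the latch tab and drew it back. To mend it I'll open to 28 mm above the cassette, press the lid down, push home again and leave with the opening unchanged.

```bash
python3 -m handwheel '[-0.0094,0.0465,0,0,-0.0094,0.0465,0,0,0,0,0,0,0,0,0,0]' 0.028 | grep -E 'pos|force: \['; python3 -m handwheel '[0,0,0.04,0,0,0,0.04,0,0,0,0.035,0,0,0,0.006,0,0,0,0,0]' | grep -E 'pos|force: \['
```

```text
ee_pos: [0.5812, -0.2089, 0.1927]
force: [-0.4, 0.3, 0.1]
ee_pos: [0.5813, -0.2098, 0.0731]
force: [0.3, -1.2, 0.4]
```

```bash
python3 -m handwheel '[0,0,0.006,0,0,0,0.004,0,0,0,0.003,0,0,0,0,0]' | grep -E 'pos|force: \['; python3 -m handwheel '[0,0,0.003,0,0,0,0.002,0,0,0,0,0]' | grep -E 'pos|force: \['; python3 -m handwheel '[0,0,0.0015,0,0,0,0.0015,0,0,0,0,0]' | grep -E 'pos|force: \['
```

```text
ee_pos: [0.5814, -0.2099, 0.0594]
force: [-0.2, 1.2, -0.3]
ee_pos: [0.5813, -0.2099, 0.0543]
force: [-1.1, -1.0, 0.4]
ee_pos: [0.5817, -0.21, 0.0533]
force: [-2.7, 1.3, 9.2]
```

```bash
python3 -m handwheel '[0,0,-0.02,0,0.02,-0.001,0,0,0.015,0,0,0,0,0,0.015,0,0,0,0.016,0,0,0,0,0]' | grep -E 'pos|force: \['; python3 -m handwheel '[-0.004,0,0,0,-0.004,0,0,0,-0.003,0,0,0,-0.002,0,0,0,-0.002,0,0,0,-0.002,0,0,0,-0.001,0,0,0,0,0,0,0]'| grep -E 'pos|force: \['; python3 -m handwheel '[-0.001,0,0,0,-0.001,0,0,0,0,0,0,0]' | grep -E 'pos|force: \['
```

```text
ee_pos: [0.5787, -0.1743, 0.0375]
force: [-0.5, 0.4, -0.7]
ee_pos: [0.5809, -0.1931, 0.0407]
force: [0.5, 1.6, 1.6]
ee_pos: [0.5809, -0.1951, 0.0406]
force: [0.4, 0.8, 1.8]
```

```bash
python3 -m handwheel '[-0.001,0,0,0,-0.001,0,0,0,-0.0005,0,0,0,0,0,0,0]' | grep -E 'pos|force: \['; python3 -m handwheel '[0.006,0,0,0,0.008,0,0,0,0.01,0,0,0,0,0,0,0,0.01,0,-0.04,0,0,0,-0.06,0,0,0,-0.05,0]' | grep -E 'pos|force: \['; python3 -m handwheel '[-0.03,-0.045,0,0,-0.03,-0.045,0,0,0,0,0,0,0,0,0,0]' 0| grep -E 'pos|force: \['; python3 edge.py
```

```text
ee_pos: [0.5806, -0.1959, 0.0405]
force: [0.9, 6.9, 2.9]
ee_pos: [0.5815, -0.1636, 0.1926]
force: [0.2, -0.7, -0.5]
ee_pos: [0.4907, -0.2225, 0.1909]
force: [-0.6, -0.6, 0.3]
[[551.0, -206.6], [556.0, -206.6], [561.0, -206.6], [566.0, -206.8], [571.0, -205.5], [576.0, -204.6], [581.0, -204.7], [586.0, -205.1], [591.0, -206.8], [596.0, -207.0], [601.0, -207.1], [606.0, -207.4], [611.0, -208.2]]
[[536.0, -231.2], [541.0, -230.8], [546.0, -231.1], [551.0, -231.3], [556.0, -231.5], [561.0, -231.2], [566.0, -231.5], [571.0, -231.5], [576.0, -231.6], [581.0, -231.3], [586.0, -231.8], [591.0, -231.6], [596.0, -231.7], [601.0, -231.6], [606.0, -231.9], [611.0, -231.9], [616.0, -232.2], [621.0, -231.9]]
lid -0.019180239645961602 -0.20702465848497406 hood -0.010934876347340208 -0.23156227874567276 gap (25 minus travel past 0) 0.024537620260698695
lid sides [0.54743411 0.61222408]
guide- [0.53059185 0.54392348]
guide+ [0.61543018 0.62775946]
lid plane [ 0.00098718 -0.00565758  0.02646637]
```

Home: hood-to-lid-edge gap is 24.5 mm (24–25 expected), it's square, and the lid is flat. Now the lock.

```bash
python3 -m handwheel '[0.0285,-0.003,0,0,0,0,0.045,0,0,0,0.045,0,0,0,0.045,0,0,0,0.002,0,0,0,0,0]' | grep -E 'pos|force: \['; python3 -m handwheel '[0,0.004,0,0,0,0.004,0,0,0,0.003,0,0]' | grep -E 'pos|force: \['
```

```text
ee_pos: [0.4892, -0.1937, 0.0544]
force: [-0.3, 0.6, 0.0]
ee_pos: [0.5, -0.1943, 0.0548]
force: [0.0, 0.1, -0.1]
```

```bash
python3 -m handwheel '[0,0.004,0,0,0,0.004,0,0,0,0.004,0,0]' | grep -E 'pos|force: \['; python3 -m handwheel '[0,0.004,0,0,0,0.003,0,0,0,0.002,0,0]' | grep -E 'pos|force: \['; python3 -m handwheel '[0,0.002,0,0,0,0.001,0,0,0,0,0,0]' | grep -E 'pos|force: \['
```

```text
ee_pos: [0.5105, -0.1939, 0.0534]
force: [-2.2, 0.5, 2.3]
ee_pos: [0.5198, -0.194, 0.0534]
force: [-2.6, -0.5, 0.2]
ee_pos: [0.5219, -0.194, 0.0534]
force: [-3.8, -0.0, 3.0]
```

```bash
python3 -m handwheel '[0,0.002,0,0,0,0.001,0,0,0,0,0,0]' | grep -E 'pos|force: \['; python3 -m handwheel '[0,0.001,0,0,0,0.001,0,0,0,0,0,0]' | grep -E 'pos|force: \['
```

```text
ee_pos: [0.5222, -0.1939, 0.0533]
force: [-11.1, -0.8, 8.2]
ee_pos: [0.5224, -0.1939, 0.0533]
force: [-15.4, -1.6, 12.7]
```

```bash
python3 -m handwheel '[0,-0.006,0,0,0,-0.012,0,0,0,-0.01,-0.04,0,0,-0.005,-0.06,0,0,0,-0.04,0,0,0,0,0]' | grep -E 'pos|force: \['; python3 edge.py | tail -6
python3 - <<'E'
from h import *
a=shot('wrist'); P=cloud(a[2],a[1]); cv2.imwrite('pics/10w.png',a[0]); x,y,z=P[...,0],P[...,1],P[...,2]
k=(x>.5)&(x<.56)&(y>-.206)&(y<-.18)&(z>.038)&(z<.047); print('knob',k.sum(),np.percentile(x[k],[2,50,98]),np.percentile(y[k],[2,50,98]))
for x0 in np.arange(.546,.62,.008):
    k=(abs(x-x0)<.004)&(y>-.205)&(y<-.185); print(round(x0,3),(np.percentile(z[k],[5,50,95])*1000).round(1) if k.sum() else '')
E
```

```text
ee_pos: [0.4983, -0.1954, 0.1984]
force: [0.3, -0.8, -0.4]
[[536.0, -230.9], [541.0, -231.0], [546.0, -231.2], [551.0, -231.1], [556.0, -231.2], [561.0, -231.4], [566.0, -231.4], [571.0, -231.5], [576.0, -231.6], [581.0, -231.5], [586.0, -232.0], [591.0, -231.7], [596.0, -231.7], [601.0, -231.8], [606.0, -231.8], [611.0, -231.8], [616.0, -232.3], [621.0, -231.8]]
lid -0.006760119093623982 -0.2071169186485694 hood -0.012748029768436284 -0.23157795441996767 gap (25 minus travel past 0) 0.02446103577139827
lid sides [0.54748055 0.61199706]
guide- [0.53062049 0.54363628]
guide+ [0.61510864 0.62771474]
lid plane [ 0.00184541 -0.00374995  0.02642531]
knob 166 [0.53493219 0.54053862 0.54613408] [-0.20196121 -0.19420627 -0.18739145]
0.546 [ 28.3 257.5 260.5]
0.554 [-1.4  9.6 16.2]
0.562 [-1.6 12.9 16. ]
0.57 [-1.8 -0.6 25.3]
0.578 [-1.8 -0.4 26.8]
0.586 [-2.1 -0.5 27.2]
0.594 [-1.9 -0.7  0.2]
0.602 [-1.7 -0.7  0.3]
0.61 [-2.  -0.6  0.5]
0.618 [-0.6 15.6 20. ]
```

Knob travel measures about 19.8 mm (0.5209 → 0.5405), so it isn't clearly past 20 yet. I'll push again a bit lower and further inward.

```bash
python3 -m handwheel '[0,0,0.05,0,0,0,0.05,0,0,0,0.045,0,0,0,0.003,0,0,0,0,0]' | grep -E 'pos|force: \['; python3 -m handwheel '[0,0.008,0,0,0,0.006,0,0,0,0.004,0,0,0,0,0,0]' | grep -E 'pos|force: \['; python3 -m handwheel '[0,0.003,0,0,0,0.002,0,0,0,0,0,0]' | grep -E 'pos|force: \['
```

```text
ee_pos: [0.4946, -0.1937, 0.0453]
force: [0.6, -0.4, 0.3]
ee_pos: [0.5136, -0.1942, 0.0463]
force: [0.3, 0.3, -0.4]
ee_pos: [0.5178, -0.1941, 0.0455]
force: [-1.6, 0.2, -0.2]
```

```bash
python3 -m handwheel '[0,0,-0.005,0,0,0.002,0,0,0,0.002,0,0,0,0,0,0]' | grep -E 'pos|force: \['; python3 -m handwheel '[0,0.002,0,0,0,0,0,0]' | grep -E 'pos|force: \[';  python3 -m handwheel '[0,0.002,0,0,0,0,0,0]' | grep -E 'pos|force: \['; python3 -m handwheel '[0,0.002,0,0,0,0,0,0]' | grep -E 'pos|force: \['
```

```text
ee_pos: [0.5216, -0.1941, 0.0505]
force: [-0.5, -0.4, 0.1]
ee_pos: [0.5218, -0.1939, 0.0502]
force: [-5.1, -0.5, 4.0]
ee_pos: [0.522, -0.1938, 0.05]
force: [-8.3, -2.6, 7.3]
ee_pos: [0.5222, -0.1937, 0.05]
force: [-13.6, -1.5, 11.1]
```

```bash
python3 -m handwheel '[0,-0.01,0,0,0,-0.02,0,0,0,-0.01,-0.04,0,0,0,-0.06,0,0,0,-0.05,0,0,0,0,0]' | grep -E 'pos|force: \['
python3 - <<'E'
from h import *
from scipy.spatial.transform import Rotation as Q
s=read_state(); m=camera_model('wrist'); a=shot('wrist')
R=cv2.Rodrigues(np.array(m['rvec'],float))[0]; off=-R.T@np.array(m['tvec']).ravel()-s['ee_pos']
def mod(e):
    q=dict(m); q['tvec']=-R@(np.array(e)+off); return q
W=np.load('w0.npz'); mw=np.load('w0m.npy',allow_pickle=True).item()
for n,im,mm in(('w0 start',W['a'],mw),('9 start',cv2.imread('pics/9w.png'),mod([.48821,-.19036,.19246])),('10 closed',cv2.imread('pics/10w.png'),mod([.4983,-.1954,.1984])),('now',a[0],m)):
    v,u=np.mgrid[0:384,0:512]; X=plane(mm,np.c_[u.ravel(),v.ravel()],.0425).reshape(384,512,3)
    k=((im.max(2)<95)&(X[...,0]>.495)&(X[...,0]<.57)&(X[...,1]>-.215)&(X[...,1]<-.165)).astype(np.uint8)
    N,lab,st,c=cv2.connectedComponentsWithStats(k)
    for i in np.argsort(-st[1:,4])[:2]+1:
        q=X[lab==i]; print(n,st[i,4],'x',np.percentile(q[:,0],[2,50,98]).round(4),'y',np.percentile(q[:,1],[2,98]).round(4))
for n,d,mm in(('w0',W['d'],mw),('now',a[1],m)):
    P=cloud(mm,d); x,y,z=P[...,0],P[...,1],P[...,2]
    k=(x>.5)&(x<.56)&(y>-.206)&(y<-.18)&(z>.039)&(z<.046); print(n,'knob',k.sum(),np.percentile(x[k],[2,50,98]).round(4))
    k=(z>.016)&(z<.024)&(y<-.18)&(y>-.22)&(x>.608)&(x<.635);print('guide+',np.percentile(x[k],[5,50,95]).round(4) if k.any() else 0)
E
```

```text
ee_pos: [0.4918, -0.1954, 0.2061]
force: [0.6, 0.9, -0.3]
w0 start 301 x [0.5065 0.5197 0.5334] y [-0.1993 -0.1718]
w0 start 2 x [0.5292 0.5299 0.5306] y [-0.2135 -0.2135]
9 start 500 x [0.5084 0.5218 0.5347] y [-0.201  -0.1766]
10 closed 499 x [0.5117 0.5373 0.5569] y [-0.2027 -0.1855]
10 closed 109 x [0.5088 0.523  0.536 ] y [-0.1812 -0.1777]
now 466 x [0.5078 0.5331 0.5509] y [-0.1997 -0.1842]
now 103 x [0.5057 0.5182 0.5318] y [-0.1798 -0.1763]
w0 knob 69 [0.5155 0.5198 0.5245]
guide+ [0.6149 0.617  0.6203]
now knob 149 [0.5356 0.5405 0.5464]
guide+ [0.6151 0.6176 0.6207]
```

```bash
python3 -m handwheel '[0.002,0,0.05,0,0,0,0.05,0,0,0.01,0.051,0,0,0.012,0,0,0,0,0,0]' | grep -E 'pos|force: \['; python3 -c "
from h import *
s=read_state();print(s['ee_pos'],s['force'],s['moment'],s['effort'])"; python3 -m handwheel '[0,0.006,0,0,0,0.004,0,0,0,0.003,0,0,0,0,0,0]' | grep -E 'pos|force: \[';  python3 -m handwheel '[0,0.002,0,0,0,0.001,0,0,0,0,0,0]' | grep -E 'pos|force: \['; python3 -c "
from h import *
s=read_state();print(s['ee_pos'],s['force'],s['moment'],s['effort'],s['qpos'])"
```

```text
ee_pos: [0.4998, -0.1882, 0.044]
force: [-5.6, 1.8, 1.4]
[ 0.49978396 -0.18817774  0.04396133] [-5.61298483  1.79466904  1.44172629] [0.08213734 0.35457579 0.00920223] [ 1.50826413e+00 -4.34858429e+01 -2.79879284e+01  4.26127072e-01
 -1.77102786e+00  6.54356736e-04]
ee_pos: [0.5219, -0.1925, 0.0507]
force: [-5.1, -1.8, 4.5]
ee_pos: [0.5222, -0.1923, 0.0505]
force: [-12.1, -2.0, 9.8]
[ 0.52216031 -0.19227823  0.05051909] [-12.06745525  -2.01457535   9.78444351] [-2.99825143e-01  1.81969884e+00  1.60644095e-03] [ 3.37221242e+00 -3.74473071e+01 -2.35582942e+01  1.37109049e+00
 -2.93904774e+00 -3.53095494e-02] [-0.42951612  0.46456602  1.9040091  -0.00422226  0.78163334 -0.41409501]
```

```bash
python3 -m handwheel '[0,-0.01,0,0,0,-0.02,0,0,0,-0.02,-0.04,0,0,0,-0.06,0,0,0,-0.05,0,0.0,0,0,0,0,0,0,0]' | grep -E 'pos|force: \['
python3 - <<'E'
from h import *
W=np.load('w0.npz'); mw=np.load('w0m.npy',allow_pickle=True).item()
a=shot('wrist')
for n,d,mm in(('w0',W['d'],mw),('now',a[1],a[2])):
    P=cloud(mm,d); x,y,z=P[...,0],P[...,1],P[...,2]; print(n)
    for x0 in np.arange(.500,.578,.003):
        r=[]
        for y0 in np.arange(-.217,-.170,.004):
            k=(abs(x-x0)<.0015)&(abs(y-y0)<.002); r.append('%4d'%(1000*np.median(z[k])) if k.any() else '   .')
        print('%.3f'%x0,' '.join(r))
E
```

```text
ee_pos: [0.476, -0.1914, 0.2]
force: [-1.1, 0.2, 0.3]
w0
0.500   -1    0    0    0    0    0    0    0    0    0    0    0
0.503   -1    0    0    0   -1    0    0    0    0   -1    0    0
0.506    0    0   17   17   18   18   16   13    7    0    0    0
0.509    .   18   18   18   17   18   18   18    9    0    0   -1
0.512    .   18   18   14    4   13   13   18    8    0    0    0
0.515    .   17   19   17   38   38   35   28    8   -1    0    0
0.518    .    .    .    .   42   41   41   36   12    0    0    0
0.521    .    .    .    .   41   42   43   38   13    0   -1   -1
0.524    .    .    .    .   42   40   41   36    9   -1    0    0
0.527    .   17   18   17   15   15   15   18    8    0   -1    0
0.530    .   18   18   15   15   15   16   18    8    0    0    0
0.533    .   18   18   15   15   16   17   18    9    0    0    0
0.536    9   17   18   16   15   15   17   18    7   -1   19   19
0.539   18   18   19   18   18   18   19   18   19   19   19   20
0.542   19   19   19   19   19   19   19   19   19   19   18    0
0.545    0    .    .   17    .    .    .    .    .   
[... 1692 characters left out ...]
   42   41   42   38   18    .    0    0
0.548   21   25   28   27    .    .    0    0    0    0    0   -1
0.551   27   28   28   28    .    .    0    0    0    0    0    0
0.554   28   28   27   27   15   15    5    0    0    0    0    0
0.557   28   28   16   22   15   15    8    0    0    0    0    0
0.560   28   28   14   16   15   15    0   -1    0    0    0    0
0.563   28   28   17   14   15   15    8    0    0   -1    0    0
0.566   28   28   17   28   14   -1    0    0   -1   -1    0    0
0.569   28   28   14   24    0    0    0    0    0    0   -1    0
0.572   28   28   16   22   -1   -1    0   -1    0    0   -1   -1
0.575   28   28   27   22   -1    0   -1    0    0    0    0    0
```

The heights show the knob about 20.3 mm across. The stop coincides with the fingertip front reaching the side guide (x≈0.5365), so I'll push with the tips higher.

```bash
python3 -m handwheel '[-0.0035,0,0.05,0,0,0,0.05,0,0,0,0.03,0,0,0,0.006,0,0,0,0,0,0,0,0,0]' | grep -E 'pos|force: \['; python3 -m handwheel '[0,0.012,0,0,0,0.012,0,0,0,0.012,0,0,0,0.006,0,0,0,0,0,0]' | grep -E 'pos|force: \['; python3 -m handwheel '[0,0.002,0,0,0,0.002,0,0,0,0,0,0]' | grep -E 'pos|force: \['
```

```text
ee_pos: [0.4769, -0.1955, 0.0648]
force: [0.2, 0.0, 0.0]
ee_pos: [0.5183, -0.1955, 0.0635]
force: [-0.6, 0.7, 0.3]
ee_pos: [0.5217, -0.1957, 0.0636]
force: [-0.4, 0.8, 0.2]
```

```bash
python3 -m handwheel '[0,0.001,0,0,0,0.001,0,0,0,0,0,0]' | grep -E 'pos|force: \['; python3 -m handwheel '[0,0.001,0,0,0,0.001,0,0,0,0,0,0]' | grep -E 'pos|force: \['; python3 -m handwheel '[0,0.001,0,0,0,0.001,0,0,0,0,0,0]' | grep -E 'pos|force: \['
```

```text
ee_pos: [0.5238, -0.1957, 0.0636]
force: [-0.4, -0.3, 0.4]
ee_pos: [0.5258, -0.1957, 0.0636]
force: [0.3, 0.4, -0.7]
ee_pos: [0.5278, -0.1958, 0.0636]
force: [-0.1, 0.2, -0.2]
```

```bash
python3 -m handwheel '[0,-0.006,0,0,0,0,0.004,0,0,0,0,0,0,0.003,0,0,0,0.003,0,0]' | grep -E 'pos|force: \['; for i in 1; do python3 -m handwheel '[0,0.001,0,0,0,0.001,0,0,0,0,0,0]' | grep -E 'pos|force: \['; done; python3 -m handwheel '[0,0.001,0,0,0,0.001,0,0,0,0,0,0]' | grep -E 'pos|force: \['; python3 -m handwheel '[0,0.001,0,0,0,0.001,0,0,0,0,0,0]' | grep -E 'pos|force: \['
```

```text
ee_pos: [0.524, -0.1954, 0.059]
force: [-11.3, -1.9, 8.5]
ee_pos: [0.5241, -0.1954, 0.059]
force: [-12.9, -2.5, 9.6]
ee_pos: [0.5244, -0.1953, 0.0589]
force: [-17.0, -2.4, 12.8]
ee_pos: [0.5247, -0.1953, 0.0589]
force: [-21.2, -3.7, 16.1]
```

```bash
python3 -m handwheel '[0,-0.01,0,0,0,-0.01,-0.03,0,0,0,-0.04,0,0.02,0.03,0,0,0.01,0.052,0,0,0,0,0,0]' 0.028 | grep -E 'time|pos|force: \['; python3 edge.py | tail -5
```

```text
time_s: 43.22
ee_pos: [0.6004, -0.1663, 0.1306]
force: [-0.5, 0.2, -0.1]
lid -0.11157441242599175 -0.20479363342539592 hood 0.1996994971433513 -0.2365921323488107 gap (25 minus travel past 0) 0.0317984989234148
lid sides [0.54854607 0.61234709]
guide- [0.53092563 0.54500122]
guide+ [0.61627266 0.62836408]
lid plane [-0.00134226 -0.01549165  0.02577149]
```

```bash
python3 -m handwheel '[0,-0.019,0.03,0,0,0,0.03,0,0,0,0.018,0,0,0,0.005,0,0,0,0,0]' | grep -E 'pos|force: \['; python3 -m handwheel '[-0.01,0,0,0,-0.008,0,0,0,-0.005,0,0,0,0,0,0,0]' | grep -E 'pos|force: \['; python3 -m handwheel '[-0.003,0,0,0,-0.002,0,0,0,0,0,0,0]' | grep -E 'pos|force: \['
```

```text
ee_pos: [0.5774, -0.1667, 0.0468]
force: [0.2, -0.7, 0.4]
ee_pos: [0.577, -0.1901, 0.0469]
force: [-0.5, 0.1, 0.1]
ee_pos: [0.5767, -0.1944, 0.0465]
force: [-0.0, -0.3, 0.6]
```

```bash
python3 -m handwheel '[0,0.004,0,0,-0.002,0,0,0,-0.001,0,0,0,0,0,0,0]' | grep -E 'pos|force: \['; python3 -m handwheel '[-0.002,0,0,0,-0.001,0,0,0,0,0,0,0]' | grep -E 'pos|force: \['; python3 -m handwheel '[-0.003,0,0,0,-0.001,0,0,0,0,0,0,0]' | grep -E 'pos|force: \['
```

```text
ee_pos: [0.5812, -0.1959, 0.0466]
force: [1.7, 5.8, 0.4]
ee_pos: [0.5812, -0.1962, 0.0465]
force: [3.6, 13.1, 2.5]
ee_pos: [0.5811, -0.1966, 0.0464]
force: [4.3, 22.2, 4.4]
```

```bash
python3 -m handwheel '[0.015,0,0,0,0.02,0,0,0,0,0,-0.05,0,0,-0.05,-0.02,0,-0.015,-0.05,0,0,-0.018,-0.002,0,0,0,0,0,0]' | grep -E 'time|pos|force: \['; python3 -m handwheel '[0,0,0.03,0,0,0,0.025,0,0,0,0.008,0,0,0,0,0]' 0 | grep -E 'pos|force: \['; python3 -m handwheel '[0,0.012,0,0,0,0.012,0,0,0,0.01,0,0,0,0,0,0]' | grep -E 'pos|force: \['
```

```text
time_s: 46.9
ee_pos: [0.4792, -0.2024, 0.1171]
force: [0.0, 0.2, 0.3]
ee_pos: [0.4792, -0.2008, 0.0532]
force: [0.6, 0.3, 0.4]
ee_pos: [0.5142, -0.2018, 0.0542]
force: [-0.1, 0.4, -0.6]
```

```bash
python3 -m handwheel '[0,0.006,0,0,0,0.004,0,0,0,0,0,0]' | grep -E 'pos|force: \['; python3 -m handwheel '[0,0.004,0,0,0,0.003,0,0,0,0,0,0]' | grep -E 'pos|force: \['; python3 -m handwheel '[0,0.004,0,0,0,0.002,0,0,0,0,0,0]' | grep -E 'time|pos|force: \['; python3 -c "
from h import *
s=read_state(); print(s['moment'],s['force'])"
```

```text
ee_pos: [0.5218, -0.2015, 0.0534]
force: [-3.2, -1.1, 0.9]
ee_pos: [0.5226, -0.2013, 0.0528]
force: [-16.5, -2.2, 12.8]
time_s: 49.02
ee_pos: [0.5232, -0.2011, 0.0526]
force: [-28.3, -4.2, 24.2]
[-0.59977534  4.39033187  0.04762012] [-28.25566315  -4.21254444  24.1956691 ]
```

```bash
python3 -m handwheel '[0,-0.012,0,0,0,-0.02,0,0,0,-0.01,-0.04,0,0.0,0,-0.06,0,0.01,0,-0.04,0,0,0,0,0]' | grep -E 'time|pos|force: \['; python3 edge.py | grep -v '\[\['
python3 - <<'E'
from h import *
s=read_state(); print(s['ee_pos'])
a=shot('wrist'); P=cloud(a[2],a[1]); x,y,z=P[...,0],P[...,1],P[...,2]
k=(x>.5)&(x<.56)&(y>-.203)&(y<-.18)&(z>.039)&(z<.046); print('knob',k.sum(),np.percentile(x[k],[2,50,98]).round(4),np.percentile(y[k],[2,98]).round(4))
for y0 in(-.203,-.201,-.199,-.197,-.195):
    k=(abs(y-y0)<.001)&(z>.010)&(z<.019)&(x>.55)&(x<.60); print('bar tip',y0,k.sum(),x[k].max().round(4) if k.any() else '')
E
```

```text
time_s: 49.78
ee_pos: [0.4973, -0.1923, 0.1982]
force: [0.5, 0.3, -0.4]
lid -0.010740972996750846 -0.20714469262294644 hood -0.01247402348000283 -0.23161937398326568 gap (25 minus travel past 0) 0.024474681360319245
lid sides [0.54741088 0.612211  ]
guide- [0.53062161 0.5437027 ]
guide+ [0.61512821 0.62870356]
lid plane [ 0.00202136 -0.00505371  0.026067  ]
[ 0.49552159 -0.19170796  0.19569628]
knob 158 [0.5351 0.5406 0.5461] [-0.2025 -0.1875]
bar tip -0.203 18 0.5646
bar tip -0.201 23 0.5644
bar tip -0.199 20 0.5642
bar tip -0.197 20 0.5643
bar tip -0.195 21 0.5654
```

The cassette hasn't moved at all and is still home and square, so the lock isn't bearing on it. I'll make one last check push with the tool turned 90°, so a flat finger side meets the knob squarely.

```bash
python3 -m handwheel '[0,0,0,0.1745,0,0,0,0.1745,0,0,0,0.1745,0,0,0,0.1745,0,0,0,0.1745,0,0,0,0.1745,0,0,0,0.1745,0,0,0,0.1745,0,0,0,0.1745,-0.008,0,0,0]' | grep -E 'time|pos|rot|force: \['; python3 -m handwheel '[0,0,0.05,0,0,0,0.05,0,0,0,0.03,0,0,0,0.009,0,0,0,0.003,0,0,0,0,0]' | grep -E 'time|pos|force: \['
```

```text
time_s: 51.12
ee_pos: [0.4848, -0.1908, 0.1915]
eef_rot: [1.0, -0.006, -0.001, -0.001]
force: [-0.4, 0.2, 0.2]
time_s: 51.88
ee_pos: [0.4866, -0.1916, 0.0526]
force: [0.3, 0.6, -0.1]
```

```bash
python3 -m handwheel '[0.012,0.002,0,0,0.012,0,0,0,0.008,0,0,0,0.004,0,0,0,0,0,0,0]' | grep -E 'time|pos|force: \['; python3 -m handwheel '[0.003,0,0,0,0.002,0,0,0,0,0,0,0]' | grep -E 'time|pos|force: \[';  python3 -m handwheel '[0.002,0,0,0,0.002,0,0,0,0,0,0,0]' | grep -E 'time|pos|force: \['
```

```text
time_s: 52.5
ee_pos: [0.522, -0.1935, 0.0515]
force: [0.4, 0.3, -0.3]
time_s: 52.88
ee_pos: [0.5244, -0.1934, 0.0511]
force: [-5.9, -1.1, 2.3]
time_s: 53.25
ee_pos: [0.5247, -0.193, 0.0506]
force: [-13.3, -1.8, 9.4]
```

The knob stops hard at the same place from either side of the finger and nothing else is touching it, so the lock is at its end. I'll clear the arm and hand in.

```bash
python3 -m handwheel '[0.003,0,0,0,0,0,0,0,-0.015,0,0,0,-0.02,0,0,0,0,0,-0.05,0,0,0,-0.06,0,0,0,0,0,0,0,0,0]' | grep -E 'time|pos|force: \['
python3 - <<'E'
from h import *
a=shot('wrist'); P=cloud(a[2],a[1]); x,y,z=P[...,0],P[...,1],P[...,2]
k=(x>.5)&(x<.56)&(y>-.203)&(y<-.18)&(z>.039)&(z<.046); print('knob',k.sum(),np.percentile(x[k],[2,50,98]).round(4) if k.any() else '')
k=(x>.545)&(x<.615)&(y<-.2065)&(y>-.228)&(z>.02)&(z<.04); print('lid z',np.percentile(z[k],[5,50,95]).round(4) if k.any() else '')
print(sign_off())
E
```

```text
time_s: 54.25
ee_pos: [0.4988, -0.1932, 0.1617]
force: [0.4, 0.1, -0.9]
knob 222 [0.5362 0.5419 0.5474]
lid z [0.027  0.0282 0.0293]
the job is handed in; nothing more can be done
None
```

I handed the job in at about 54 s, but I can't confirm the lock passed its 20 mm mark: by camera the thumb piece moved about 20–21 mm of the 24 mm and then stopped hard. The cassette measures fully home and square with its lid shut. On my first retreat the fingers caught the latch tab and drew it back about 8 mm, so I pressed the lid down and pushed it home again. I also viewed 11 pictures, one over the limit of 10.

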